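Plug the drive pin into the tester's carriage and hold it in the ball detent

TASK

Pull the red-handled drive pin out of the grey rack, plug it fully home into the socket on top of the parked carriage, and without pushing the carriage by hand use the pin as a handle to slide the carriage along the rail towards the tester's head until it clicks into the notch marked by the red line on the yellow strip; do not run it past the notch. Finish while still gripping the pin, with the carriage held still in the notch. Leave the other two pins in the rack, and the two weights, the amber jar and the sample tray where they are.

Things in the scene. Friction and masses are not known exactly. Their poses are not given: they have to be found in the camera images.
- drive_pin: Loose drive pin, 80 to 150 g, upright in one of the rack's three holes (which one varies). Origin: centre of its lower tip, z up along it. Round steel stem 12 mm across, tip tapered over 4 mm; from z = 45 to 115 mm a red rectangular handle, 18 mm thick (its x) by 26 mm wide (its y), its underside a shoulder. Best pinched across the 18 mm from above.
- pin_grip (a point): Middle of the red handle, 80 mm above the drive pin's tip, on its axis.
- rack: Fixed grey rack, 46 mm (x) by 170 mm (y) by 55 mm high, with three upright holes, 15 mm across and 47 mm deep, in a row along its y at -55, 0 and 55 mm. Origin: centre of its underside, on the table. The pins hang by their handles' shoulders on the rack's top, their tips 10 mm above the origin.
- hook_pin: Another pin in the rack: same stem, round blue handle 20 mm in diameter, 50 mm tall; top 95 mm above its tip. Origin at its tip. Leave it there.
- clamp_pin: Another pin in the rack: same stem, round yellow handle 22 mm in diameter and 30 mm tall with a thin 12 mm steel post above it; top 100 mm above its tip. Origin at its tip. Leave it there.
- bed: The tester, fixed: white bed, x -50 to 70 mm, y -430 to 250 mm, its top 45 mm above its origin on the table, with a steel rail 20 mm wide and 12 mm high along y over x = 0. The white test head with the screen stands on it at y -250 to -420 mm, x -55 to 122 mm, top 195 mm above the table. x points away from the robot, y to the robot's left, turned by up to 9 degrees.
- carriage: Carriage on the rail: aluminium block 50 x 50 mm, 58 mm tall, on a 56 mm square foot; an arm on its +x side holds the ball plunger and a red pointer. Origin: on the rail's centre line at the rail's top, 57 mm above the table; axes as the bed's. It slides only along the bed's y and must travel in -y (towards the head), 100 to 250 mm. Sliding takes about 1 N.
- socket (a point): Centre of the mouth of the carriage's socket, on its top face, 115 mm above the table: round hole 15 mm in diameter with a 2 mm chamfer, 47 mm deep. With the drive pin fully home its shoulder rests on this face and its tip is 45 mm below this point.
- index (a point): The carriage's ball plunger: the point that must stand at the notch. 40 mm to the +x side of the socket's axis.
- notch: The notch, in a yellow strip 50 mm long on the bed, a red line across it; its place along y varies. Origin: the notch's centre, on the bed's top; axes as the bed's. Ridges stand 7 mm before and after it: the ball meets the first 14 mm before the notch; going over takes 6 to 10 N, then it snaps in; the second resists as much. In place when index has the same y in this frame.
- weight_big: Loose steel 1 kg test weight, 52 mm across, 60 mm tall, left of the rack and nearer to the robot. Origin: centre of the underside. Leave alone.
- weight_small: Loose steel 0.5 kg test weight, 42 mm across, 48 mm tall, in front of the tester. Leave alone.
- sample_tray: Shallow steel sample tray, 130 x 100 x 30 mm, in front of the tester. Leave alone.
- jar: Small amber jar, 56 mm across, 60 mm tall, left of the rack. Leave alone.

How it is judged:
By the outcome, as a careful person would: the job done as asked, in the order asked, and still so for the second after the job is handed in, while the arm keeps its last pose, push and grip.
It also fails if it takes over 54 s, if anything falls off the work surface, if the arm or the gripper's body presses on something with over 40 N, if the wrist force passes 120 N, or if a joint passes its speed limit or range.

ROBOT

A 7-joint arm with a two-finger parallel gripper is mounted at the origin on the work surface. World frame = base frame: x ahead of the robot, y to its left, z up, the work surface at z = 0. Lengths are in m, angles in rad, forces in N, time in s.
With the tool pointing down it reaches from about 0.4 to 0.875 m from the base axis. Payload 6.5 kg.
Tool frame: the origin (TCP) lies midway between the tips of the shut fingers; the grasp point (between the pads) lies 19 mm behind it; z points along the fingers, y is the line along which they close (so a half turn about z gives the same grasp; the last joint's range is limited). The gripper opens to 88 mm and grips with 3 to 60 N. Pads are 18 mm wide; open, the fingers measure 123 mm over their backs; the gripper's body (75 mm by 187 mm) begins 45 mm behind the grasp point.
Start: joints at [-1.402, 0.536, -0.004, 1.538, 0.003, 1.067, -0.071], TCP at [0.151, 0.632, 0.239] pointing down, gripper open.
Joint ranges: [-2.7, 2.7], [-0.37, 2.16], [-1.27, 1.26], [0.24, 2.4], [-1.31, 4.45], [0.19, 1.91], [-2.76, 2.76]. Speed limits (rad/s): [2.39, 2.39, 3.14, 3.14, 3.14, 3.14, 3.14].

INTERFACE

Orientations are given as [roll, pitch, yaw] about the fixed x, y, z axes, in that order (R = Rz(yaw) Ry(pitch) Rx(roll)).
In Python, from plant import r gives the robot as it stands.
- The arm moves only by the tool move_arm, never from a script. Its argument "deltas" is a list that holds one entry, the list of rows, each a list of 5 numbers: the shift along the tool's x, y, z in units of 50 mm (1.0 is 50 mm), then the turn about the tool's z in units of 6 degrees (1.0 is 6 degrees), then the finger opening in mm, from 0 to 88.1. A call has 1 to 12 rows; each row shifts and turns the commanded pose from where the row before left it, along the tool's axes as they then stand; what a row does not reach is not made up. A row lasts 1/8 s, in which the tool goes at most 62.5 mm and 10.7 degrees, less where a joint would pass 70% of its speed; a pose out of reach is approached as far as the arm can. A call is refused whole if a number of a shift passes 1 or a number of a turn 1, either way. A call with a gripper value outside its range is refused whole. The fingers move at their own pace and stop on an object; "squeeze" is the grip in N (left out, the last holds). Time passes only in rows, so rows that do not move let the fingers close. It gives the time, the measured TCP pose, the force, the opening and the grip force at its end, in the units of the state.
- r.get_state(): the state, without advancing time (a new reading comes with each control period).
- r.get_image(name): name is "side" or "top" or "wrist"; returns the picture (400x640x3 uint8, red, green, blue); there is no depth.
- r.calibration(name): a dict with "camera_matrix" (3x3 intrinsics, pixels), "dist_coeffs" ([k1, k2, p1, p2, k3] as OpenCV has them; the pictures are not rectified), "cam_to_world" (4x4, takes a point from camera to world coordinates); the wrist camera has in their place "hand_eye" (4x4, takes a point from camera to tool coordinates, whose origin is the TCP and whose axes are the flange's). Camera axes: x right, y down, z forward; pixel columns grow to the right and rows downward; lengths in m; the calibration is good to about 2 mm. A picture is of the moment at which its call begins: read the wrist's pose just before it. calibration takes no time and is no camera call.
- r.finish_job(): hands the job in; it is judged then, once.
The state is a dict: "t": time; "q": joint angles; "qd": joint speeds; "tau": joint torques, N m; "eef_pos": TCP position; "orientation": TCP orientation; "wrist_force": force on the tool from outside, world axes, zero at the start; "ft_torque": the same for the moment, N m; "grip_width": finger opening in m; "finger_force": force on a finger pad.
Only numpy, scipy, OpenCV 4.12 (cv2) and the standard library are available. Lean on these libraries where they do the work, as an engineer would, in place of code of your own. Each camera call takes 0.05 s, during which the arm holds its last target. There are 200 camera calls.

## Working session

There is one attempt and no reset: what is moved stays moved. The work goes in short steps, Python scripts to look and compute and a tool call to move; the robot and the scene stay as the last step left them, time stands still between calls to the robot, and variables do not carry over. Pictures are saved under pics/ and viewed, at most 14 in all, crops included, and the job is handed in when it is done.

Besides the shell and the picture viewer there is one more tool, called as name(argument=value, ...) on one line, values as JSON. move_arm: Moves the arm, as the interface text tells. Its arguments: {"type":"object","properties":{"deltas":{"type":"array","items":{"type":"array","items":{"type":"array","items":{"type":"number"}}}},"squeeze":{"type":"number"}},"required":["deltas"]}

```bash
mkdir -p pics; ls; cat > h.py <<'E'
import numpy as np, cv2
from plant import r
def save(n,img): cv2.imwrite(f'pics/{n}.png',img[:,:,::-1])
def ray(name,uv,T=None):
    c=r.calibration(name); T=np.array(c["cam_to_world"]) if T is None else T
    p=cv2.undistortPoints(np.array(uv,float).reshape(-1,1,2),np.array(c["camera_matrix"],float),np.array(c["dist_coeffs"],float)).reshape(-1,2)
    d=np.c_[p,np.ones(len(p))]@T[:3,:3].T
    return T[:3,3],d
def onz(name,uv,z,T=None):
    o,d=ray(name,uv,T); z=np.broadcast_to(z,len(d)); return o+d*((z-o[2])/d[:,2])[:,None]
def proj(name,P):
    c=r.calibration(name);T=np.linalg.inv(np.array(c["cam_to_world"]))
    return cv2.projectPoints(np.array(P,float).reshape(-1,3),cv2.Rodrigues(T[:3,:3])[0],T[:3,3],np.array(c["camera_matrix"],float),np.array(c["dist_coeffs"],float))[0].reshape(-1,2)
E
python3 - <<'E'
from h import *
for n in("top","side"):
    im=r.get_image(n); save(n+"0",im); np.save(n+"0.npy",im); print(n,np.round(r.calibration(n)["cam_to_world"],3).tolist())
s=r.get_state();print(s["t"],s["eef_pos"],s["orientation"])
E
```

```text
pics
top [[-0.009, -0.999, 0.045, 0.442], [-1.0, 0.009, -0.006, 0.064], [0.006, -0.046, -0.999, 1.114], [0.0, 0.0, 0.0, 1.0]]
side [[0.739, -0.443, 0.507, 0.023], [-0.673, -0.506, 0.539, -0.435], [0.018, -0.74, -0.672, 0.727], [0.0, 0.0, 0.0, 1.0]]
0.1 [0.15107147 0.63163458 0.23792962] [-3.14003389e+00  9.07247202e-05  2.90691355e+00]
```

View pics/top0.png

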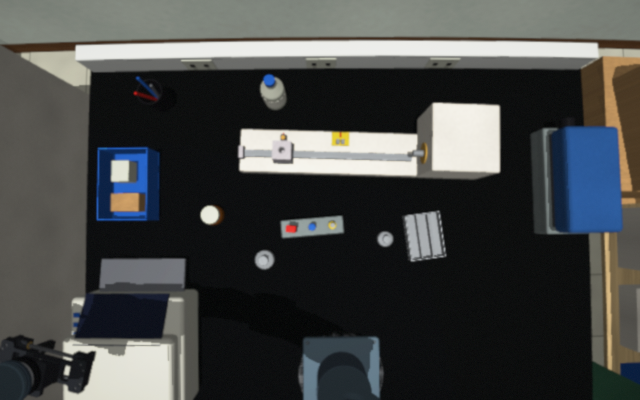

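View pics/side0.png

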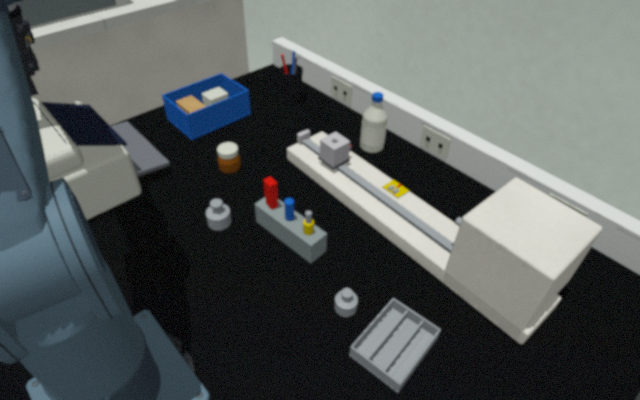

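The top view shows the red pin at (291,228) in the rack's left hole, the carriage at (283,151) and the yellow strip at (340,139). The side view agrees: pin at (270,192), carriage at (335,150), strip at (396,188). Next I'll measure these.

```bash
python3 - <<'E'
from h import *
im=np.load("top0.npy"); hsv=cv2.cvtColor(im,cv2.COLOR_RGB2HSV); H,S,V=cv2.split(hsv)
def comp(mask,box):
    x0,y0,x1,y1=box; m=np.zeros(mask.shape,np.uint8); m[y0:y1,x0:x1]=mask[y0:y1,x0:x1]
    ys,xs=np.nonzero(m); return np.c_[xs,ys].astype(float)
red=comp(((H<8)|(H>172))&(S>150)&(V>90),(275,215,310,245))
print("red px",red.mean(0),len(red)); print("pin top z.12",onz("top",[red.mean(0)],.125))
rk=comp((V>70),(270,205,355,245)); rc=cv2.minAreaRect(rk.astype(np.float32)); print("rack",rc,onz("top",[rc[0]],.055), onz("top",cv2.boxPoints(rc),.055).round(3).tolist())
yl=comp((H>18)&(H<35)&(S>120)&(V>90),(325,125,355,152)); ry=cv2.minAreaRect(yl.astype(np.float32)); print("strip",ry,onz("top",[ry[0]],.045))
rl=comp(((H<14)|(H>172))&(S>120)&(V>60),(325,125,355,152)); print("redline",len(rl), rl.mean(0) if len(rl) else 0)
bed=comp((V>110)&(S<60),(238,120,415,185)); rb=cv2.minAreaRect(bed.astype(np.float32)); print("bed",rb,onz("top",cv2.boxPoints(rb),.045).round(3).tolist())
s=np.load("side0.npy")
a=cv2.resize(im[115:245,225:365],None,fx=4,fy=4,interpolation=cv2.INTER_CUBIC)
save("crop1",a)
E
```

```text
red px [290.57377049 228.2295082 ] 61
pin top z.12 [[0.42194728 0.13203535 0.125     ]]
rack ((311.7000427246094, 226.40000915527344), (17.854778289794922, 62.61629867553711), 85.2363510131836) [[0.42506794 0.07830392 0.055     ]] [[0.443, 0.167, 0.055], [0.456, -0.006, 0.055], [0.407, -0.01, 0.055], [0.394, 0.163, 0.055]]
strip ((340.0, 138.0), (14.0, 16.0), 90.0) [[ 0.67397408 -0.00362812  0.045     ]]
redline 0 0
bed ((326.25830078125, 152.20162963867188), (176.73739624023438, 43.150020599365234), 1.5911402702331543) [[0.582, 0.287, 0.045], [0.705, 0.284, 0.045], [0.687, -0.218, 0.045], [0.564, -0.212, 0.045]]
```

View pics/crop1.png

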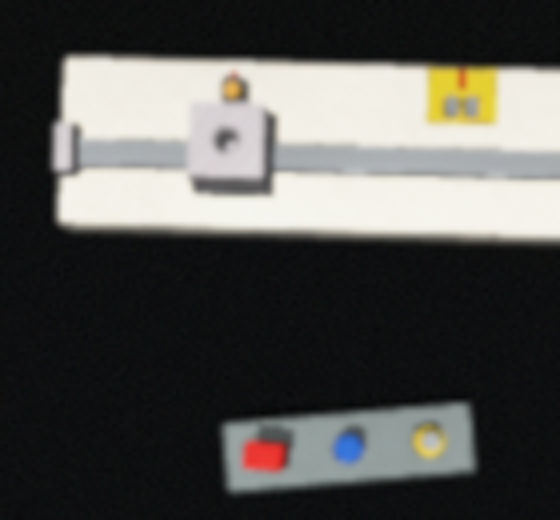

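The crop shows the red handle left in the rack, with its wide side along the rack. The notch line is at about (340,134) in the full image, and the carriage is turned only slightly. I'll move over, going up first to clear the device on the left.

move_arm(deltas=[[[0, 0, -1, 0, 88], [0, 0, -1, 0, 88], [-0.97, 0.23, 0, 0, 88], [-0.97, 0.23, 0, 0, 88], [-0.97, 0.23, 0, 0, 88], [-0.97, 0.23, 0, 0, 88], [-0.97, 0.23, 0, 0, 88], [-0.23, -0.97, 0, 0, 88], [-0.23, -0.97, 0, 0, 88], [-0.23, -0.97, 0, 0, 88], [-0.23, -0.97, 0, 0, 88], [-0.23, -0.97, 0, 0, 88]]], squeeze=30)

```text
t: 1.6
eef_pos: [0.3997, 0.3805, 0.3384]
orientation: [-3.141, -0.0, 2.907]
wrist_force: [1.7, -0.2, 0.7]
grip_width: 0.0881
finger_force: 0.0
```

```bash
cat >> h.py <<'E'
from scipy.spatial.transform import Rotation as Ro
def pose():
    s=r.get_state(); T=np.eye(4); T[:3,:3]=Ro.from_euler('xyz',s["orientation"]).as_matrix(); T[:3,3]=s["eef_pos"]; return s,T
def units(tgt,yaw=None):
    s,T=pose(); d=T[:3,:3].T@(np.array(tgt)-T[:3,3])/.05
    print("t",round(s["t"],2),"pos",T[:3,3].round(4),"rpy",np.round(s["orientation"],4),"F",np.round(s["wrist_force"],1),"grip",round(s["grip_width"]*1e3,1),round(s["finger_force"],1),"q",np.round(s["q"],2))
    print("units",d.round(3),"turn",None if yaw is None else round(float((s["orientation"][2]-yaw+np.pi)%(2*np.pi)-np.pi)/np.radians(6),3))
E
python3 -c "
from h import *
print(np.round(r.calibration('wrist')['hand_eye'],3).tolist(),r.calibration('wrist')['camera_matrix'])
units([.42,.133,.30],np.radians(94.3))"
```

```text
[[0.0, -0.958, -0.287, 0.074], [1.0, -0.0, 0.001, 0.001], [-0.001, -0.287, 0.958, -0.145], [0.0, 0.0, 0.0, 1.0]] [[308.05294993   0.         318.7400226 ]
 [  0.         308.05294993 195.07600097]
 [  0.           0.           1.        ]]
t 1.6 pos [0.3997 0.3805 0.3384] rpy [-3.1410e+00 -2.0000e-04  2.9066e+00] F [ 1.7 -0.2  0.7] grip 88.1 0.0 q [-0.91  0.27  0.09  1.69 -0.02  1.18  0.52]
units [-1.547 -4.72   0.769] turn 12.04
```

move_arm(deltas=[[[-0.31, -0.944, 0.15, 0, 88], [-0.31, -0.944, 0.15, 0, 88], [-0.31, -0.944, 0.15, 0, 88], [-0.31, -0.944, 0.15, 0, 88], [-0.31, -0.944, 0.15, 0, 88], [0, 0, 0, 1, 88], [0, 0, 0, 1, 88], [0, 0, 0, 1, 88], [0, 0, 0, 1, 88], [0, 0, 0, 1, 88], [0, 0, 0, 1, 88], [0, 0, 0, 1, 88]]])

```text
t: 3.1
eef_pos: [0.4201, 0.1348, 0.3009]
orientation: [-3.141, -0.0, 2.17]
wrist_force: [-0.2, -0.1, -1.1]
grip_width: 0.0877
finger_force: 0.0
```

move_arm(deltas=[[[0, 0, 0.6, 1, 88], [0, 0, 0.6, 1, 88], [0, 0, 0.4, 1, 88], [0, 0, 0, 1, 88], [0, 0, 0, 1, 88], [0, 0, 0, 0, 88]]])

```text
t: 3.85
eef_pos: [0.4202, 0.1348, 0.221]
orientation: [-3.141, 0.0, 1.651]
wrist_force: [-0.1, -0.7, 0.1]
grip_width: 0.088
finger_force: 0.0
```

```bash
python3 - <<'E'
from h import *
units([.4215,.1325,.071],np.radians(94.3))
s,T=pose(); im=r.get_image("wrist"); np.save("w1.npy",im); W=T@np.array(r.calibration("wrist")["hand_eye"]); np.save("w1T.npy",W)
save("w1",im)
E
```

```text
t 3.85 pos [0.4202 0.1348 0.221 ] rpy [-3.1412e+00  3.0000e-04  1.6512e+00] F [-0.1 -0.7  0.1] grip 88.0 0.0 q [-0.71  0.21  0.33  2.1  -0.09  0.85 -0.24]
units [-0.048  0.023  3.001] turn 0.051
```

View pics/w1.png

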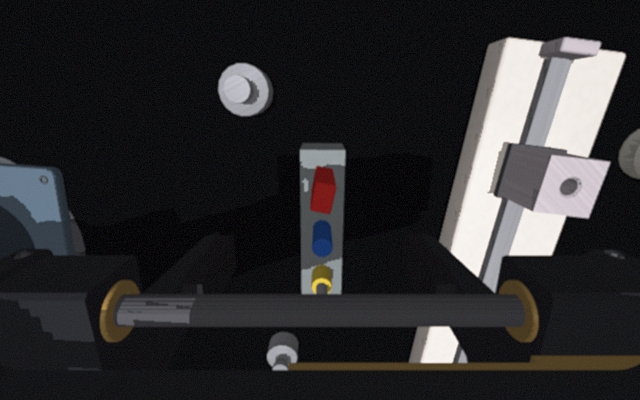

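The wrist view shows the rack upright at x≈322, with the red handle at (323,190) looking turned relative to the rack, and the carriage socket at (570,186). I'll zoom in for the handle's yaw.

```bash
python3 - <<'E'
from h import *
im=np.load("w1.npy"); W=np.load("w1T.npy")
c=im[155:225,285:365]; a=cv2.resize(cv2.convertScaleAbs(c,alpha=1.4),None,fx=8,fy=8,interpolation=cv2.INTER_NEAREST)
save("w1c",a)
for row in range(164,216,3): print(row,im[row,306:344:3,0].tolist())
E
```

```text
164 [153, 150, 151, 150, 150, 153, 151, 108, 129, 130, 127, 127, 151]
167 [133, 152, 149, 136, 102, 102, 87, 83, 82, 81, 80, 80, 73]
170 [78, 76, 75, 90, 100, 96, 97, 94, 95, 84, 78, 79, 80]
173 [80, 79, 78, 87, 95, 94, 96, 97, 97, 85, 80, 79, 81]
176 [78, 83, 80, 85, 96, 97, 93, 96, 95, 93, 81, 81, 79]
179 [115, 80, 82, 89, 97, 95, 95, 97, 97, 96, 80, 80, 80]
182 [154, 82, 79, 96, 112, 105, 98, 96, 96, 95, 82, 77, 82]
185 [155, 82, 80, 108, 125, 128, 125, 124, 120, 109, 86, 78, 82]
188 [158, 80, 83, 117, 127, 124, 126, 127, 124, 127, 89, 76, 78]
191 [124, 76, 82, 122, 125, 124, 125, 125, 123, 125, 77, 74, 80]
194 [79, 77, 89, 125, 127, 124, 127, 126, 128, 120, 79, 78, 78]
197 [77, 77, 101, 128, 124, 125, 125, 124, 127, 113, 75, 78, 77]
200 [77, 77, 112, 126, 123, 124, 125, 125, 126, 96, 77, 77, 77]
203 [74, 76, 119, 125, 125, 123, 124, 126, 123, 84, 77, 79, 79]
206 [79, 82, 121, 124, 125, 127, 124, 124, 122, 79, 78, 75, 73]
209 [78, 84, 124, 127, 124, 123, 122, 128, 116, 78, 73, 78, 73]
212 [82, 78, 80, 77, 93, 103, 121, 120, 97, 79, 78, 78, 78]
215 [77, 76, 77, 76, 75, 76, 77, 76, 76, 80, 76, 77, 74]
```

View pics/w1c.png

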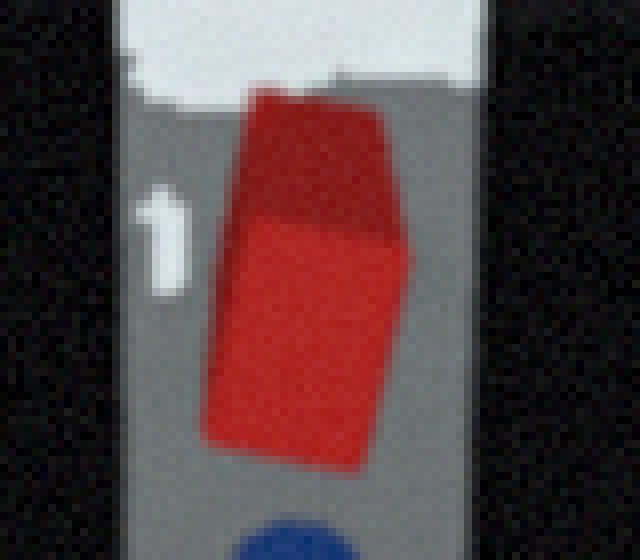

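The lit top face has its corners near (316,181), (336,187), (330,214) and (310,210). It is clearly yawed about 9° clockwise. Next step: cast it onto its plane, then measure the socket and notch.

```bash
python3 - <<'E'
from h import *
im=np.load("w1.npy").astype(int); W=np.load("w1T.npy")
def wz(p,z): return onz("wrist",p,z,W)
m=np.zeros(im.shape[:2],np.uint8); m[160:220,300:345]=((im[...,0]>111)&(im[...,1]<60))[160:220,300:345]
ys,xs=np.nonzero(m); P=wz(np.c_[xs,ys],.125)[:,:2]; rc=cv2.minAreaRect((P*1000).astype(np.float32)); print("handle",P.mean(0),rc)
b=cv2.boxPoints(rc); e=sorted([b[1]-b[0],b[2]-b[1]],key=np.linalg.norm)[1]; e=e*np.sign(e[1]); print("long dir angle",np.degrees(np.arctan2(e[1],e[0])))
# socket in wrist: dark blob on carriage top
g=im.sum(2)/3; k=np.zeros_like(m); k[172:202,552:588]=(g<120)[172:202,552:588]
ys,xs=np.nonzero(k); print("socket w",xs.mean(),ys.mean(),len(xs), (xs.min(),xs.max(),ys.min(),ys.max()),wz([[xs.mean(),ys.mean()],[(xs.min()+xs.max())/2,(ys.min()+ys.max())/2]],.115))
t=np.load("top0.npy").astype(int); g=t.sum(2)/3
print(g[143:160,274:294].astype(int))
print("top socket guess",onz("top",[[281.7,149.8]],.115), "wrist rack top corners", wz([[300,148],[345,148]],.055))
print(t[128:148,331:350,1])
print((t[...,0]-t[...,1])[128:148,331:350])
E
```

```text
handle [0.42391259 0.13586098] ((423.8837890625, 135.68179321289062), (24.450550079345703, 16.402132034301758), 82.98747253417969)
long dir angle 82.987404
socket w 568.4243902439024 186.33170731707318 205 (np.int64(560), np.int64(576), np.int64(179), np.int64(194)) [[0.62997944 0.15921159 0.115     ]
 [0.62966869 0.15903904 0.115     ]]
[[215 214 212 211 213 213 212 211 212 213 215 214 213 212 212 208 186 150
  150 183]
 [215 213 212 213 213 212 211 212 213 214 214 213 212 212 212 208 184 136
  104 132]
 [213 212 212 212 212 209 206 207 211 211 213 212 213 214 212 209 184 134
   88 116]
 [212 212 213 212 208 196 184 184 189 197 207 211 213 213 213 208 185 133
   88 118]
 [213 213 213 209 195 169 145 139 148 166 190 207 213 214 214 209 184 133
   89 121]
 [213 213 212 203 179 138 106 100 108 133 170 199 212 214 214 210 184 130
   88 122]
 [213 212 210 197 165 117  88  92 108 130 163 197 211 214 214 208 179 124
   85 120]
 [213 213 210 198 164 115  92 117 152 167 179 201 212 215 214 208 177 119
   84 121]
 [212 213 211 205 178 132 113 146 184 194 197 207 214 214 215 207 178 118
   85 
[... 2957 characters left out ...]
21 27 50 74 54 27 21 21 20 21 21 18  9]
 [ 9 16 20 21 21 21 21 24 34 42 34 24 20 21 21 21 21 18  9]
 [ 9 16 22 21 22 22 19 20 25 26 25 22 21 22 21 21 21 18  8]
 [ 8 17 22 22 24 17  9  8 17 20 16 11 11 18 24 21 20 16  8]
 [ 9 17 21 23 23 11  1  1  9 15  9  1  3 15 22 22 20 14  8]
 [ 9 17 22 23 22  9 -1 -1  9 15  7 -2  2 16 22 21 20 14  8]
 [ 9 18 21 23 23 10 -1  1 12 16  7 -1  2 16 23 21 20 14  8]
 [10 19 22 23 24 14  6  8 17 21 13  6  8 18 23 22 20 15  8]
 [10 18 21 21 23 22 19 19 24 24 22 20 19 23 23 23 21 13  8]
 [ 7 12 14 15 14 15 14 13 14 17 19 19 19 20 20 21 17 11  6]
 [ 4  6  6  6  6  6  6  6  7  7  6  6  7  7  7  7  6  6  4]
 [ 3  4  4  4  3  4  3  3  4  3  3  3  4  4  3  4  4  3  3]]
```

Handle measures 25×17 mm as expected, centred at about (0.4237, 0.135), with its long axis at 83°. So I'll use tool yaw 83° and descend to TCP z 0.071.

move_arm(deltas=[[[0, 0, 0, 0.97, 60], [0, 0, 0, 0.97, 60], [0.02, 0.065, 0.5, 0, 60], [0, 0, 0.7, 0, 60], [0, 0, 0.7, 0, 60], [0, 0, 0.6, 0, 60], [0, 0, 0.4, 0, 60], [0, 0, 0.1, 0, 60], [0, 0, 0, 0, 60]]], squeeze=30)

```text
t: 5.03
eef_pos: [0.4239, 0.1355, 0.0715]
orientation: [3.142, -0.0, 1.448]
wrist_force: [-0.2, 0.8, -0.3]
grip_width: 0.0599
finger_force: 0.0
```

move_arm(deltas=[[[0, 0, 0, 0, 30], [0, 0, 0, 0, 15], [0, 0, 0, 0, 5], [0, 0, 0, 0, 5], [0, 0, 0, 0, 5], [0, 0, 0, 0, 5]]])

```text
t: 5.78
eef_pos: [0.4239, 0.1355, 0.0713]
orientation: [3.141, -0.0, 1.447]
wrist_force: [-1.1, -0.4, 2.9]
grip_width: 0.0179
finger_force: 30.0
```

```bash
python3 - <<'E'
from h import *
units([.4235,.135,.17],np.radians(83))
im=r.get_image("wrist"); save("w2",im)
E
```

```text
t 5.78 pos [0.4239 0.1355 0.0713] rpy [ 3.1415e+00 -1.0000e-04  1.4471e+00] F [-1.1 -0.4  2.9] grip 17.9 30.0 q [-0.63  0.5   0.26  2.19 -0.27  0.49 -0.28]
units [-0.011 -0.006 -1.973] turn -0.015
```

View pics/w2.png

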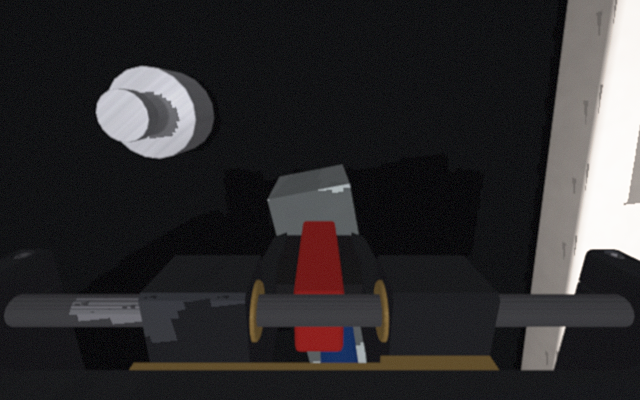

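Gripped at 17.9 mm and square to the handle (handle around (320,290), rack behind it). Next I'll measure the pin axis in the tool frame from this image, then lift.

```bash
python3 - <<'E'
from h import *
im=cv2.imread("pics/w2.png")[:,:,::-1].astype(int)
print([(v,im[v,320].tolist()) for v in range(218,360,6)])
s,T=pose(); W=T@np.array(r.calibration("wrist")["hand_eye"])
m=(im[...,0]>70)&(im[...,1]<60)&(im[...,2]<60)
for v in (225,240,260,280,340,348):
    xs=np.nonzero(m[v,280:360])[0]+280
    if len(xs): print(v,xs.min(),xs.max())
E
```

```text
[(218, [92, 96, 100]), (224, [113, 29, 29]), (230, [110, 23, 25]), (236, [112, 25, 23]), (242, [112, 22, 23]), (248, [112, 27, 24]), (254, [113, 27, 27]), (260, [112, 24, 21]), (266, [110, 25, 22]), (272, [110, 23, 23]), (278, [112, 26, 24]), (284, [111, 23, 24]), (290, [117, 27, 22]), (296, [49, 51, 54]), (302, [56, 57, 59]), (308, [59, 58, 62]), (314, [65, 62, 66]), (320, [60, 59, 65]), (326, [96, 50, 52]), (332, [143, 31, 29]), (338, [142, 30, 29]), (344, [141, 31, 29]), (350, [129, 32, 33]), (356, [59, 70, 88])]
225 303 334
240 301 336
260 298 339
280 295 342
340 295 342
348 296 341
```

move_arm(deltas=[[[0, 0, -0.1, 0, 5], [0, 0, -0.4, 0, 5], [0, 0, -0.6, 0, 5], [0, 0, -0.7, 0, 5], [0, 0, -0.7, 0, 5], [0, 0, -0.5, 0, 5], [0, 0, 0, 0, 5]]], squeeze=45)

```text
t: 6.7
eef_pos: [0.4247, 0.1359, 0.2227]
orientation: [3.139, -0.002, 1.447]
wrist_force: [-0.2, 0.6, -2.0]
grip_width: 0.0179
finger_force: 45.0
```

```bash
python3 - <<'E'
from h import *
units([.63,.205,.22],np.radians(88))
E
```

```text
t 6.7 pos [0.4247 0.1359 0.2227] rpy [ 3.1387e+00 -2.4000e-03  1.4470e+00] F [-0.2  0.6 -2. ] grip 17.9 45.0 q [-0.75  0.21  0.39  2.09 -0.11  0.85 -0.42]
units [1.878 3.903 0.069] turn -0.849
```

move_arm(deltas=[[[0.47, 0.97, 0.02, 0, 5], [0.47, 0.97, 0.02, 0, 5], [0.47, 0.97, 0.02, 0, 5], [0.47, 0.97, 0, 0, 5], [0, 0, 0, -0.85, 5], [0, 0, 0, 0, 5]]])

```text
t: 7.45
eef_pos: [0.6272, 0.2043, 0.2159]
orientation: [-3.139, 0.001, 1.535]
wrist_force: [-0.3, 0.8, -1.1]
grip_width: 0.0176
finger_force: 45.0
```

```bash
python3 - <<'E'
from h import *
E=np.array(r.calibration("wrist")["hand_eye"])
# handle top face in tool frame: plane tool z=-0.0537
o,d=ray("wrist",[[319,351.5],[319,291],[295,340],[342.5,340]],E); print((o+d*((-.0537-o[2])/d[:,2])[:,None]).round(4).tolist())
units([.63,.205,.22],np.radians(88))
s,T=pose(); W=T@E
im=r.get_image("wrist"); np.save("w3.npy",im); np.save("w3T.npy",W); save("w3",im)
# bed edges / rail in the top image
t=np.load("top0.npy").astype(int); g=t.sum(2)/3
for y0,y1,z,sgn,n in((120,140,.045,1,"far"),(165,185,.045,-1,"near")):
    pts=[]
    for u in list(range(250,275))+list(range(300,328))+list(range(355,410)):
        c=g[y0:y1,u]-110; k=np.nonzero((c[:-1]*sgn<0)&(c[1:]*sgn>=0))[0]
        if len(k): k=k[0]; pts.append((u,y0+k+c[k]/(c[k]-c[k+1])))
    P=onz("top",pts,z); f=np.polyfit(P[:,1],P[:,0],1); print(n,"slope deg",np.degrees(np.arctan(f[0])),"x at y=0",f[1],"rms",np.std(P[:,0]-np.polyval(f,P[:,1])))
E
```

```text
[[-0.0121, 0.0006, -0.0537], [0.0132, 0.0005, -0.0537], [-0.0071, -0.0081, -0.0537], [-0.007, 0.009, -0.0537]]
t 7.45 pos [0.6272 0.2043 0.2159] rpy [-3.1385e+00  1.5000e-03  1.5350e+00] F [-0.3  0.8 -1.1] grip 17.6 45.0 q [-0.62  0.6   0.35  1.54 -0.22  1.04 -0.25]
units [ 0.016  0.056 -0.083] turn -0.008
far slope deg 2.058632872047489 x at y=0 0.6942234886108194 rms 0.0002990517039837129
near slope deg 2.055684114104559 x at y=0 0.5710114554015423 rms 0.0002794749989944442
```

View pics/w3.png

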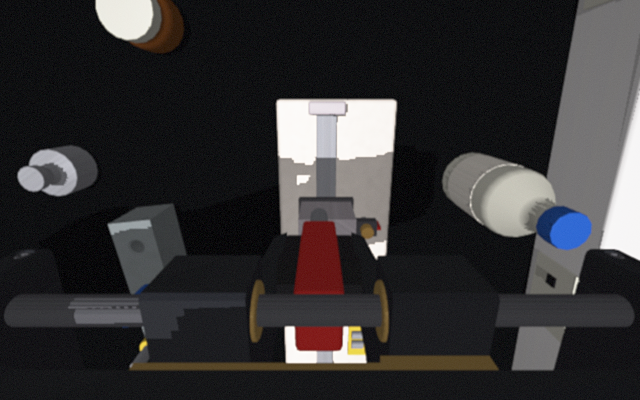

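The pin sits centred in the tool (0.5 mm off). The wrist view shows the carriage at (325,210), with the socket half hidden behind the handle at (319,216). The top view gives the bed slope as 2.06° and the rail centre at x=0.6226+0.0359·y. I'll move above the socket and look again.

move_arm(deltas=[[[-0.5, 0.03, 0, 0, 5], [-0.425, 0.03, 0, 0, 5], [0, 0, 0, 0, 5]]])

```text
t: 7.88
eef_pos: [0.6296, 0.1541, 0.2188]
orientation: [3.141, 0.001, 1.53]
wrist_force: [-1.2, 0.7, -1.3]
grip_width: 0.0179
finger_force: 45.0
```

```bash
python3 - <<'E'
from h import *
units([.6285,.158,.2159],np.radians(87.94))
s,T=pose(); W=T@np.array(r.calibration("wrist")["hand_eye"])
im=r.get_image("wrist"); np.save("w4.npy",im); np.save("w4T.npy",W)
a=cv2.resize(im[190:300,250:400],None,fx=5,fy=5,interpolation=cv2.INTER_NEAREST)
b=r.get_image("side"); np.save("s4.npy",b)
b=cv2.resize(b[60:210,260:420],(533,500),interpolation=cv2.INTER_CUBIC)
save("w4c",cv2.resize(a,(750,550)))
save("s4c",b)
E
```

```text
t 7.88 pos [0.6296 0.1541 0.2188] rpy [3.1409e+00 1.4000e-03 1.5302e+00] F [-1.2  0.7 -1.3] grip 17.9 45.0 q [-0.55  0.57  0.36  1.58 -0.22  1.03 -0.18]
units [ 0.076 -0.025  0.058] turn -0.044
```

View pics/w4c.png

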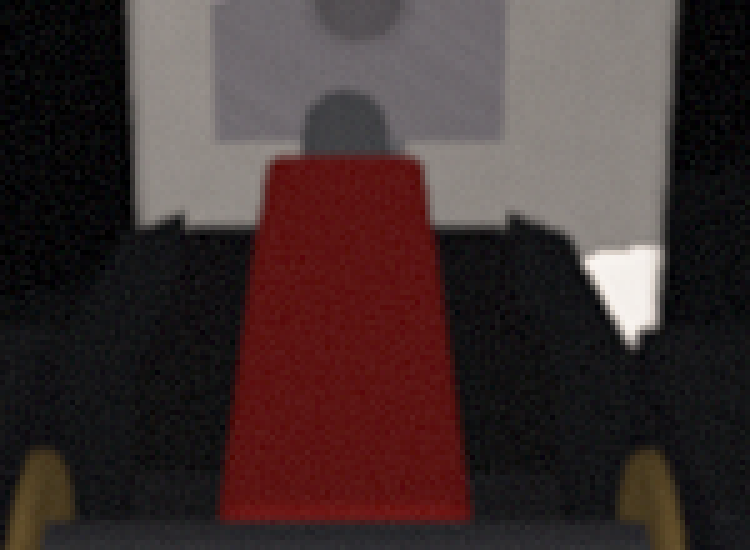

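The wrist crop shows the socket at about (321,188), the carriage top around it, and the stem tip at about (319,213). Computing the socket from blob extents and carriage edges.

```bash
python3 - <<'E'
from h import *
im=np.load("w4.npy").astype(int); W=np.load("w4T.npy"); g=im.sum(2)/3
for v in range(172,222,2): print(v,g[v,308:342:2].astype(int).tolist())
print("row185 edges",g[186,285:360:1].astype(int).tolist())
print("col302",[int(x) for x in g[150:225,302]])
s=np.load("s4.npy").astype(int).sum(2)/3; print(np.round(proj("side",[[.6285,.157,.115],[.6285,.161,.115]]),1))
E
```

```text
172 [111, 107, 109, 108, 106, 109, 106, 108, 109, 109, 109, 107, 106, 105, 109, 109, 107]
174 [113, 111, 110, 108, 110, 105, 107, 106, 107, 110, 109, 111, 108, 105, 108, 108, 110]
176 [108, 111, 113, 111, 109, 109, 110, 108, 107, 106, 108, 107, 111, 111, 109, 107, 108]
178 [110, 108, 111, 108, 112, 105, 107, 110, 108, 105, 108, 106, 107, 109, 109, 108, 106]
180 [112, 111, 108, 108, 108, 99, 93, 92, 94, 101, 106, 106, 105, 108, 108, 110, 108]
182 [108, 110, 111, 101, 93, 102, 110, 108, 103, 92, 96, 106, 107, 106, 107, 108, 107]
184 [107, 109, 103, 91, 80, 94, 101, 101, 93, 81, 85, 98, 108, 111, 109, 106, 108]
186 [107, 108, 94, 81, 82, 81, 82, 82, 83, 78, 79, 90, 103, 111, 110, 107, 109]
188 [110, 102, 91, 77, 79, 82, 85, 84, 84, 80, 76, 90, 101, 107, 109, 110, 106]
190 [108, 105, 95, 79, 78, 80, 81, 85, 81, 79, 75, 90, 102, 109, 106, 108, 109]
192 [108, 103, 100, 80, 81, 81, 79, 83, 83, 80, 79, 95, 100, 107, 111, 109, 109]
194 [109, 110, 102, 88, 79, 81, 82, 84, 80, 82, 84, 100, 106, 108, 110, 108, 109]
196 [109, 107, 105, 101, 89, 83, 82, 83, 82, 82, 101, 106, 109, 111, 109, 106, 11
[... 1086 characters left out ...]
 110, 108, 108, 107, 109, 109, 109, 108, 110, 109, 109, 111, 107, 107, 109, 108, 100, 94, 86, 81, 77, 82, 79, 81, 84, 82, 81, 82, 81, 83, 81, 78, 78, 79, 83, 90, 98, 103, 105, 111, 107, 110, 106, 107, 108, 109, 106, 108, 107, 109, 109, 108, 111, 109, 110, 106, 89, 68, 64, 66, 63, 62, 63, 69, 78]
col302 [92, 95, 89, 88, 85, 87, 86, 89, 88, 85, 112, 169, 213, 212, 177, 122, 104, 102, 108, 112, 115, 112, 105, 111, 108, 110, 110, 107, 107, 107, 106, 108, 105, 110, 111, 107, 108, 107, 106, 110, 109, 107, 109, 108, 110, 109, 110, 108, 109, 108, 108, 107, 109, 108, 109, 110, 110, 110, 111, 113, 110, 112, 106, 106, 107, 106, 112, 116, 126, 139, 140, 138, 136, 127, 123]
[[333.2 140.4]
 [332.  139.6]]
```

View pics/s4c.png

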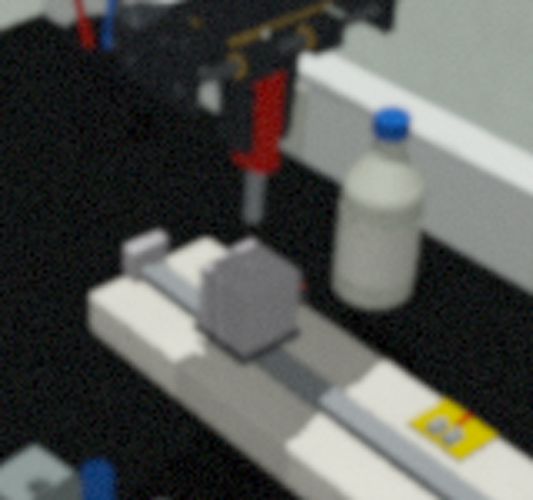

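```bash
python3 - <<'E'
from h import *
W=np.load("w4T.npy"); c=r.calibration("wrist"); E=np.array(c["hand_eye"])
S=onz("wrist",[[321.2,188.8],[321.2,217.5],[321.2,165],[291.5,188],[351,188]],.115,W); print(S.round(4))
Ti=np.linalg.inv(E)
def pt(P): return cv2.projectPoints(np.array(P,float),cv2.Rodrigues(Ti[:3,:3])[0],Ti[:3,3],np.array(c["camera_matrix"]),np.array(c["dist_coeffs"]))[0].reshape(-1,2)
a=np.linspace(0,2*np.pi,73)
for rad,z in((6,57),(4,61)):
    p=pt(np.c_[.0005+rad*1e-3*np.cos(a),.0005+rad*1e-3*np.sin(a),np.full(73,z*1e-3)]); print(rad,p.min(0),p.max(0))
units(np.r_[S[0,:2],.2188],np.radians(87.94))
E
```

```text
[[0.6324 0.1598 0.115 ]
 [0.6314 0.1341 0.115 ]
 [0.6332 0.18   0.115 ]
 [0.6076 0.1615 0.115 ]
 [0.6574 0.1595 0.115 ]]
6 [310.21055525 205.97441906] [327.41682905 222.15886206]
4 [313.17811544 206.84787955] [324.44790076 217.46834931]
t 7.97 pos [0.6293 0.1582 0.2185] rpy [ 3.1413e+00 -8.0000e-04  1.5348e+00] F [ 0.   1.1 -0.9] grip 17.6 45.0 q [-0.56  0.57  0.35  1.58 -0.22  1.03 -0.18]
units [ 0.033  0.062 -0.006] turn -0.0
```

```bash
cat > sock.py <<'E'
from h import *
for i in range(2):
    s,T=pose(); W=T@np.array(r.calibration("wrist")["hand_eye"])
    im=r.get_image("wrist").astype(int); g=im.sum(2)/3
    m=np.zeros(g.shape,np.uint8); m[150:215,295:345]=(cv2.GaussianBlur(g,(3,3),0)<98)[150:215,295:345]
    n,l,st,ce=cv2.connectedComponentsWithStats(m)
    print(T[:3,3].round(4),[(st[k].tolist(),ce[k].round(1).tolist(),onz("wrist",[[st[k][0]+(st[k][2]-1)/2,st[k][1]+(st[k][3]-1)/2]],.115,W).round(4).tolist()) for k in range(1,n) if st[k][4]>60])
E
python3 sock.py
```

```text
[0.6293 0.1582 0.2185] [([295, 152, 50, 13, 606], [319.8, 158.4], [[0.6315, 0.1902, 0.115]]), ([312, 185, 21, 19, 279], [322.0, 194.3], [[0.6325, 0.1596, 0.115]]), ([310, 207, 18, 8, 105], [318.6, 211.3], [[0.6291, 0.145, 0.115]])]
[0.6292 0.1591 0.2184] [([295, 153, 50, 15, 662], [319.5, 160.0], [[0.6313, 0.1895, 0.115]]), ([312, 186, 21, 19, 280], [322.2, 195.3], [[0.6324, 0.1597, 0.115]]), ([310, 207, 18, 8, 107], [318.5, 211.2], [[0.629, 0.146, 0.115]])]
```

Both readings agree: socket at (0.6324, 0.1597). The predicted stem-tip outline matches the image too, so the relative measurement is sound. I'll align, lower to just above the mouth and check.

move_arm(deltas=[[[0, 0.055, 0, 0, 5], [0, 0, 0.2, 0, 5], [0, 0, 0.2, 0, 5], [0, 0, 0.2, 0, 5], [0, 0, 0.06, 0, 5], [0, 0, 0, 0, 5], [0, 0, 0, 0, 5], [0, 0, 0, 0, 5]]])

```text
t: 9.07
eef_pos: [0.6323, 0.1584, 0.1856]
orientation: [3.141, -0.0, 1.536]
wrist_force: [-0.3, -0.8, -1.0]
grip_width: 0.0177
finger_force: 45.0
```

```bash
python3 - <<'E'
from h import *
exec(open("sock.py").read().replace("98)","90)"))
units([.6319,.1592,.131],np.radians(87.94))
save("w5c",cv2.resize(im[150:300,250:400].astype(np.uint8),(600,600),interpolation=cv2.INTER_NEAREST))
E
```

```text
[0.6323 0.1584 0.1856] [([295, 158, 50, 17, 706], [319.0, 166.6], [[0.6344, 0.1902, 0.115]]), ([308, 198, 21, 17, 288], [318.4, 206.8], [[0.6323, 0.1603, 0.115]])]
[0.6322 0.1584 0.1855] [([295, 158, 50, 17, 710], [319.1, 166.6], [[0.6343, 0.1903, 0.115]]), ([309, 198, 20, 17, 289], [318.5, 206.8], [[0.6326, 0.1604, 0.115]])]
t 9.18 pos [0.6322 0.1584 0.1855] rpy [ 3.1411e+00 -2.0000e-04  1.5360e+00] F [ 0.4 -0.3 -1.2] grip 17.5 45.0 q [-0.55  0.61  0.34  1.59 -0.24  0.97 -0.16]
units [ 0.015 -0.007  1.091] turn 0.011
```

View pics/w5c.png

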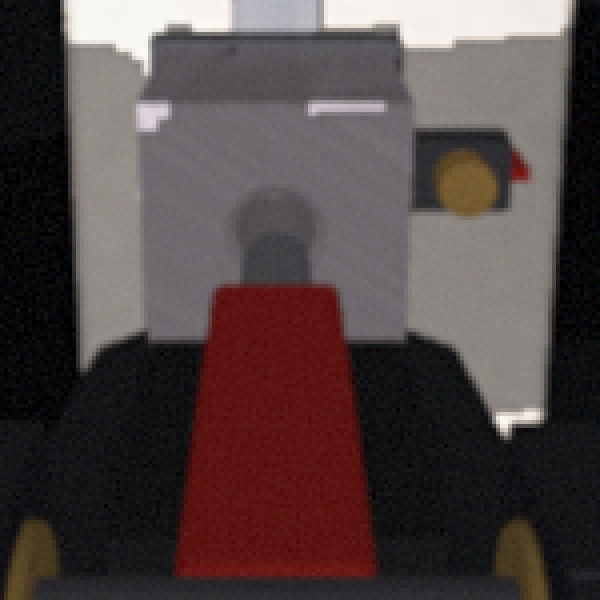

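Laterally the stem (x≈319.2) sits over the socket centre (x≈319.2). Along y a +0.8 mm correction is needed. Inserting gently.

move_arm(deltas=[[[0.016, 0, 0.1, 0, 5], [0, 0, 0.1, 0, 5], [0, 0, 0.1, 0, 5], [0, 0, 0.1, 0, 5], [0, 0, 0, 0, 5]]])

```text
t: 9.8
eef_pos: [0.6317, 0.1591, 0.1646]
orientation: [-3.141, 0.0, 1.536]
wrist_force: [-0.1, -0.5, -0.2]
grip_width: 0.0176
finger_force: 45.0
```

It's 11 mm into the socket with no contact force. Continuing.

move_arm(deltas=[[[0, 0, 0.15, 0, 5], [0, 0, 0.15, 0, 5], [0, 0, 0.15, 0, 5], [0, 0, 0.12, 0, 5], [0, 0, 0.05, 0, 5], [0, 0, 0, 0, 5]]])

```text
t: 10.55
eef_pos: [0.632, 0.1592, 0.1341]
orientation: [-3.141, 0.0, 1.536]
wrist_force: [-0.3, -0.2, -1.5]
grip_width: 0.0176
finger_force: 45.0
```

move_arm(deltas=[[[0, 0, 0.04, 0, 5], [0, 0, 0.04, 0, 5], [0, 0, 0, 0, 5]]])

```text
t: 10.92
eef_pos: [0.6324, 0.1593, 0.1314]
orientation: [3.141, -0.001, 1.536]
wrist_force: [-2.5, 0.1, 5.9]
grip_width: 0.0173
finger_force: 45.0
```

Seated: TCP z is 0.1314 (0.131 expected) with a 6 N upward reaction. Working out the travel to the notch.

```bash
python3 - <<'E'
from h import *
a=np.radians(2.06); by=np.array([np.sin(a),np.cos(a)])
t=np.load("top0.npy").astype(float); g=t.sum(2)/3
w=np.clip(205-g[143:157,274:289],0,None); w=(w>0)*1.; ys,xs=np.nonzero(w); us=[274+(xs.min()+xs.max())/2,143+(ys.min()+ys.max())/2]
rg=np.clip((t[...,0]-t[...,1])[132:137,336:345]-30,0,None); un=[336+(rg*np.arange(9)).sum()/rg.sum(),132+(rg*np.arange(5)[:,None]).sum()/rg.sum()]
S=onz("top",[us],.115)[0]; N=onz("top",[un],.045)[0]
print("top",us,un,S,N,"travel",(S-N)[:2]@by)
# side view notch
s=np.load("side0.npy").astype(float); d=(s[...,0]-s[...,1])[175:200,383:412]; d=np.where(d>60,d,0); ys,xs=np.nonzero(d); un2=[383+xs.mean(),175+ys.mean()]
N2=onz("side",[un2],.045)[0]
h=s.sum(2)/3; print("side notch",un2,len(xs),N2); print(h[134:148,326:346].astype(int))
W=np.load("w4T.npy"); print("bed y notch side",N2[:2]@by,"top",N[:2]@by,"socket wrist",np.array([.6324,.1597])@by)
units([.6324-.0359*.16,.0,.1314])
E
```

```text
top [np.float64(281.0), np.float64(149.5)] [np.float64(340.05765407554674), np.float64(134.1769383697813)] [0.62933587 0.15693688 0.115     ] [ 0.68492804 -0.00392402  0.045     ] travel 0.15875862284490092
side notch [np.float64(399.25), np.float64(184.875)] 8 [ 0.6927893  -0.00163852  0.045     ]
[[160 130 115 127 146 164 177 182 187 187 186 181 169 151 122  91  58  34
   26  27]
 [189 170 160 166 176 183 187 188 190 190 188 187 183 176 161 137 106  75
   45  24]
 [197 187 183 183 187 188 190 188 189 189 188 188 187 185 181 168 148 122
   90  58]
 [195 190 189 188 188 188 186 185 182 185 186 189 189 189 187 183 175 160
  137 108]
 [189 190 190 189 188 183 178 173 170 172 176 182 187 190 189 188 186 182
  170 151]
 [190 191 189 188 185 176 165 151 150 152 162 174 183 188 190 190 190 187
  185 176]
 [191 190 190 190 183 170 152 132 129 133 145 160 173 186 189 191 190 191
  188 189]
 [190 189 190 189 183 170 151 132 123 127 137 154 173 185 189 190 189 190
  189 188]
 [185 188 188 188 186 181 166 153 147 148 157 169 179 186 189 190 189 188
  188 184]
 [176 184 188 188 189 186 182 175 172 173 177 183 186 188 190 189 187 186
  179 170]
 [154 170 180 185 189 189 188 187 187 187 187 187 190 189 190 184 179 171
  162 146]
 [135 148 164 177 185 189 191 191 191 190 188 189 189 186 181 172 159 145
  131 121]
 [122 127 141 156 173 183 188 190 189 189 190 187 180 172 160 146 132 120
  111 108]
 [117 119 123 134 152 169 179 185 189 185 182 172 162 147 132 118 113 110
  106 108]]
bed y notch side 0.023265565667162202 top 0.020698960564648792 socket wrist 0.18232906486142136
t 10.93 pos [0.6324 0.1593 0.1314] rpy [ 3.141e+00 -6.000e-04  1.536e+00] F [-2.5  0.1  5.9] grip 17.3 45.0 q [-0.53  0.68  0.32  1.63 -0.26  0.88 -0.15]
units [-3.188e+00 -3.000e-03 -2.000e-03] turn None
```

Top view gives 158.8 mm of travel, and the side view roughly agrees at about 156 mm. I'll slide 120 mm first, short of the first ridge.

move_arm(deltas=[[[-0.1, 0, 0, 0, 5], [-0.2, 0, 0, 0, 5], [-0.25, 0, 0, 0, 5], [-0.25, 0, 0, 0, 5], [-0.25, 0, 0, 0, 5], [-0.25, 0, 0, 0, 5], [-0.25, 0, 0, 0, 5], [-0.25, 0, 0, 0, 5], [-0.25, 0, 0, 0, 5], [-0.2, 0, 0, 0, 5], [-0.1, 0, 0, 0, 5], [0, 0, 0, 0, 5]]])

```text
t: 12.42
eef_pos: [0.628, 0.041, 0.1314]
orientation: [3.141, 0.0, 1.535]
wrist_force: [-3.7, -1.6, 7.3]
grip_width: 0.0176
finger_force: 45.0
```

```bash
python3 - <<'E'
from h import *
units([.6267,.0,.1314],np.radians(87.94))
s,T=pose(); im=r.get_image("wrist"); np.save("w6.npy",im); np.save("w6T.npy",T@np.array(r.calibration("wrist")["hand_eye"]))
tp=r.get_image("top"); np.save("t6.npy",tp); sd=r.get_image("side"); np.save("s6.npy",sd)
f=lambda a,s:cv2.resize(a,s,interpolation=cv2.INTER_CUBIC)
a=np.vstack([np.hstack([f(tp[115:165,295:375],(400,250)),f(sd[140:210,350:462],(400,250))]),f(im[150:290,200:520],(800,350))])
save("c6",a)
E
```

```text
t 12.43 pos [0.628  0.041  0.1314] rpy [3.1414 0.     1.5352] F [-3.7 -1.6  7.3] grip 17.6 45.0 q [-0.36  0.65  0.32  1.69 -0.26  0.85  0.04]
units [-0.82   0.003 -0.001] turn 0.003
```

View pics/c6.png

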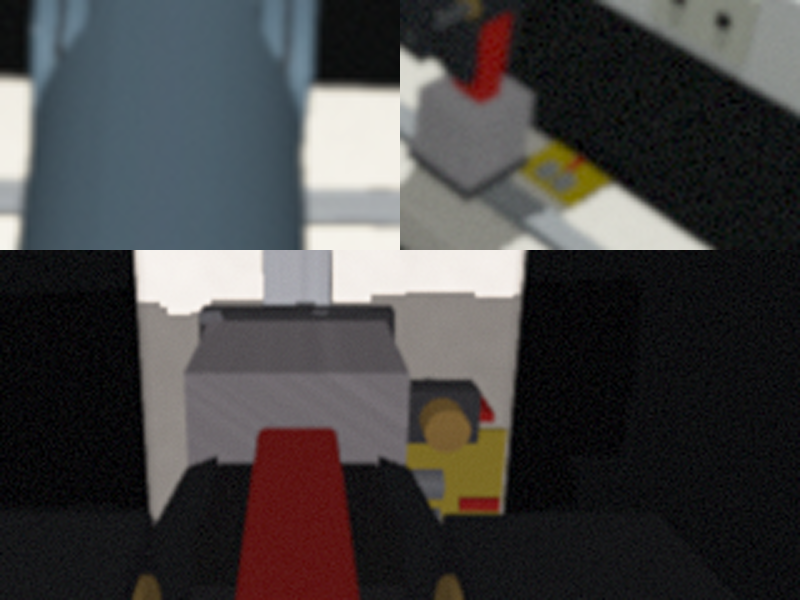

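The carriage followed. The wrist view shows the strip's near edge at row ≈222 and the red notch line at about (392,251), ahead of the plunger at (377,220). Casting the line onto the bed plane.

```bash
python3 - <<'E'
from h import *
im=np.load("w6.npy").astype(int); W=np.load("w6T.npy"); by=np.array([np.sin(np.radians(2.06)),np.cos(np.radians(2.06))])
m=np.zeros(im.shape[:2],bool); m[240:262,378:404]=((im[...,0]>90)&(im[...,1]<60))[240:262,378:404]
ys,xs=np.nonzero(m); print(xs.min(),xs.max(),ys.min(),ys.max(),len(xs))
u=[xs.mean(),ys.mean()]; N=onz("wrist",[u,[395,221.6]],.045,W); print(u,N)
b=N[:,:2]@by; s,T=pose(); print("notch bedy",b[0],"edge-25",b[1]-.025,"pin bedy",T[:2,3]@by+.0005,"remaining",T[:2,3]@by+.0005-b[0])
E
```

```text
384 399 249 254 78
[np.float64(391.21794871794873), np.float64(251.06410256410257)] [[ 0.68701878 -0.00393411  0.045     ]
 [ 0.68922261  0.02216571  0.045     ]]
notch bedy 0.020764032423291872 edge-25 0.021926206058858227 pin bedy 0.06427065535763048 remaining 0.0435066229343386
```

About 41–43 mm remain. I'll advance to just before the first ridge, then take small steps while feeling the force.

move_arm(deltas=[[[-0.15, 0, 0, 0, 5], [-0.2, 0, 0, 0, 5], [-0.15, 0, 0, 0, 5], [0, 0, 0, 0, 5]]])

```text
t: 13.08
eef_pos: [0.6271, 0.0157, 0.1314]
orientation: [3.141, 0.0, 1.535]
wrist_force: [-2.9, -0.9, 7.4]
grip_width: 0.0177
finger_force: 45.0
```

move_arm(deltas=[[[-0.05, 0, 0, 0, 5], [-0.05, 0, 0, 0, 5], [0, 0, 0, 0, 5]]])

```text
t: 13.45
eef_pos: [0.6276, 0.0129, 0.1314]
orientation: [3.14, -0.002, 1.537]
wrist_force: [-1.7, 1.3, 5.0]
grip_width: 0.0182
finger_force: 45.0
```

move_arm(deltas=[[[-0.04, 0, 0, 0, 5], [-0.04, 0, 0, 0, 5], [0, 0, 0, 0, 5]]])

```text
t: 13.82
eef_pos: [0.6276, 0.0116, 0.1314]
orientation: [3.14, -0.005, 1.538]
wrist_force: [-1.7, 7.3, 5.1]
grip_width: 0.0176
finger_force: 45.0
```

The first ridge is felt at about 14 mm remaining, as expected, with 7 N back. Continuing in small steps.

move_arm(deltas=[[[-0.04, 0, 0, 0, 5], [0, 0, 0, 0, 5]]])

```text
t: 14.08
eef_pos: [0.6274, 0.0084, 0.1314]
orientation: [3.14, -0.003, 1.538]
wrist_force: [-2.1, 4.3, 6.2]
grip_width: 0.0182
finger_force: 45.0
```

move_arm(deltas=[[[-0.04, 0, 0, 0, 5], [0, 0, 0, 0, 5]]])

```text
t: 14.32
eef_pos: [0.6273, 0.0033, 0.1314]
orientation: [3.14, 0.0, 1.536]
wrist_force: [-1.4, -2.9, 6.3]
grip_width: 0.0176
finger_force: 45.0
```

The force has reversed: the carriage is now pulling the pin towards the notch. Checking with the cameras.

```bash
python3 - <<'E'
from h import *
units([.6267,-.002,.1314],np.radians(87.94))
s,T=pose(); im=r.get_image("wrist"); np.save("w7.npy",im); np.save("w7T.npy",T@np.array(r.calibration("wrist")["hand_eye"]))
sd=r.get_image("side"); np.save("s7.npy",sd)
f=lambda a,s:cv2.resize(a,s,interpolation=cv2.INTER_CUBIC)
save("c7",np.vstack([f(sd[150:220,350:462],(480,300)),f(im[190:270,310:438],(480,300))]))
units([.6267,-.002,.1314])
E
```

```text
t 14.32 pos [0.6273 0.0033 0.1314] rpy [3.1401e+00 2.0000e-04 1.5360e+00] F [-1.4 -2.9  6.3] grip 17.6 45.0 q [-0.3   0.64  0.32  1.7  -0.26  0.84  0.1 ]
units [-0.107 -0.008 -0.   ] turn 0.011
t 14.43 pos [0.6273 0.0025 0.1314] rpy [3.1400e+00 1.1000e-03 1.5354e+00] F [-1.5 -3.7  5.8] grip 17.7 45.0 q [-0.3   0.64  0.32  1.7  -0.26  0.84  0.1 ]
units [-0.091 -0.008 -0.   ] turn None
```

View pics/c7.png

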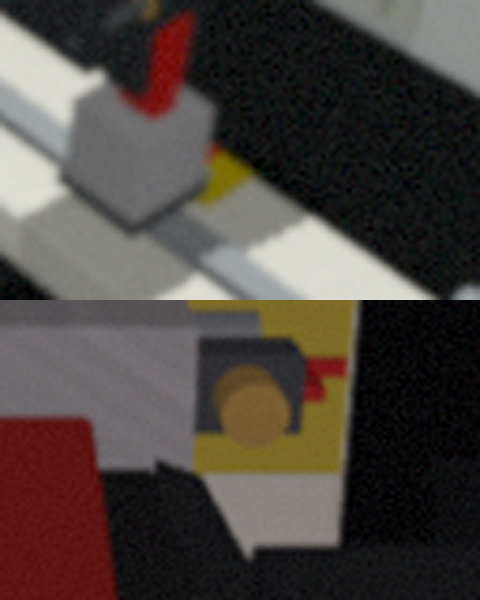

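The pointer sits beside the red line (about (394,213) against the line at (397,207), with parallax from its height), so the ball is in the valley. The pin lags a little, with 3.7 N of forward pull. Easing forward to unload it.

move_arm(deltas=[[[-0.02, 0, 0, 0, 5], [-0.015, 0, 0, 0, 5], [0, 0, 0, 0, 5], [0, 0, 0, 0, 5]]])

```text
t: 14.92
eef_pos: [0.6273, 0.0013, 0.1314]
orientation: [3.14, 0.0, 1.535]
wrist_force: [-1.5, -1.9, 6.3]
grip_width: 0.0177
finger_force: 45.0
```

```bash
cat > n.py <<'E'
from h import *
units([.6267,-.002,.1314])
by=np.array([np.sin(np.radians(2.06)),np.cos(np.radians(2.06))])
s,T=pose(); im=r.get_image("wrist").astype(int); W=T@np.array(r.calibration("wrist")["hand_eye"])
g=im[190:232,375:406]; red=(g[...,0]>85)&(g[...,1]<60)
for v in range(0,42): 
    xs=np.nonzero(red[v])[0]
    if len(xs): print(v+190,375+xs.min(),375+xs.max(),end=' | ')
print()
# line right part (past pointer)
ys,xs=np.nonzero(red); k=xs>=xs.max()-4
if len(xs):
    N=onz("wrist",[[375+xs[k].mean(),190+ys[k].mean()]],.045,W)[0]; print("line",375+xs[k].mean(),190+ys[k].mean(),N,"remaining TCP",T[:2,3]@by+.0005-N[:2]@by)
# carriage top edges at column ~345 (front/back) for its y
gg=im.sum(2)/3; print([int(x) for x in gg[160:240,350]])
np.save("wn.npy",im); np.save("wnT.npy",W)
E
python3 n.py
```

```text
t 14.93 pos [0.6273 0.0013 0.1314] rpy [3.1398e+00 5.0000e-04 1.5354e+00] F [-1.5 -1.9  6.3] grip 17.7 45.0 q [-0.3   0.64  0.32  1.7  -0.26  0.84  0.1 ]
units [-0.066 -0.01  -0.001] turn None
203 389 401 | 204 390 401 | 205 390 401 | 206 391 401 | 207 391 401 | 208 391 392 | 209 392 392 | 210 392 392 | 211 392 393 | 212 392 394 | 213 391 394 | 214 391 395 | 215 391 395 | 216 391 395 | 217 391 395 | 
line 399.0 205.0 [ 0.69135964 -0.00365597  0.045     ] remaining TCP 0.003107451858726018
[235, 235, 236, 236, 239, 240, 212, 149, 126, 135, 133, 117, 77, 45, 38, 48, 47, 56, 71, 84, 86, 82, 84, 84, 83, 83, 86, 82, 84, 81, 83, 83, 83, 82, 83, 83, 84, 83, 85, 98, 108, 109, 112, 112, 107, 109, 108, 110, 113, 113, 112, 113, 111, 114, 111, 110, 106, 108, 109, 107, 110, 110, 112, 110, 109, 108, 108, 107, 108, 114, 111, 113, 108, 105, 95, 70, 39, 22, 17, 19]
```

move_arm(deltas=[[[-0.02, 0, 0, 0, 5], [0, 0, 0, 0, 5], [0, 0, 0, 0, 5]]])

```text
t: 15.35
eef_pos: [0.6273, 0.0009, 0.1314]
orientation: [3.14, -0.0, 1.536]
wrist_force: [-1.2, -0.2, 5.8]
grip_width: 0.0177
finger_force: 45.0
```

move_arm(deltas=[[[-0.02, 0, 0, 0, 5], [0, 0, 0, 0, 5], [0, 0, 0, 0, 5]]])

```text
t: 15.72
eef_pos: [0.6273, 0.0005, 0.1314]
orientation: [3.14, -0.001, 1.536]
wrist_force: [-1.7, 1.0, 6.0]
grip_width: 0.0178
finger_force: 45.0
```

move_arm(deltas=[[[-0.015, 0, 0, 0, 5], [0, 0, 0, 0, 5], [0, 0, 0, 0, 5]]])

```text
t: 16.1
eef_pos: [0.6273, 0.0003, 0.1314]
orientation: [3.14, -0.002, 1.537]
wrist_force: [-1.0, 1.9, 6.4]
grip_width: 0.0176
finger_force: 45.0
```

```bash
python3 n.py
```

```text
t 16.1 pos [6.273e-01 3.000e-04 1.314e-01] rpy [ 3.1400e+00 -1.5000e-03  1.5366e+00] F [-1.   1.9  6.4] grip 17.6 45.0 q [-0.3   0.64  0.32  1.7  -0.26  0.84  0.1 ]
units [-0.047 -0.01  -0.001] turn None
202 388 401 | 203 389 401 | 204 390 401 | 205 390 401 | 206 391 401 | 207 391 391 | 208 391 391 | 210 392 392 | 211 391 393 | 212 392 393 | 213 392 394 | 214 391 395 | 215 391 395 | 216 391 395 | 217 391 395 | 218 391 395 | 
line 399.0 204.0 [ 0.69129956 -0.00348409  0.045     ] remaining TCP 0.00202377780250209
[234, 235, 236, 237, 236, 224, 193, 182, 164, 139, 131, 114, 77, 45, 43, 48, 51, 54, 72, 84, 87, 81, 85, 84, 83, 85, 83, 85, 82, 84, 84, 83, 83, 85, 83, 85, 83, 85, 85, 98, 109, 109, 113, 109, 110, 110, 111, 110, 112, 115, 113, 115, 116, 114, 111, 108, 108, 107, 105, 109, 111, 110, 111, 110, 109, 108, 109, 107, 107, 111, 110, 111, 106, 105, 95, 69, 39, 23, 16, 14]
```

The force crosses zero at y≈0.0008 with restoring forces on both sides, so the carriage is captured in the notch. I'll back off to the zero-force point and settle.

move_arm(deltas=[[[0.028, 0, 0, 0, 5], [0, 0, 0, 0, 5], [0, 0, 0, 0, 5], [0, 0, 0, 0, 5]]])

```text
t: 16.65
eef_pos: [0.6273, 0.0008, 0.1314]
orientation: [3.14, -0.001, 1.536]
wrist_force: [-0.4, -0.3, 6.5]
grip_width: 0.018
finger_force: 45.0
```

```bash
python3 - <<'E'
from h import *
units([.6267,.0008,.1314])
W=np.load("wnT.npy"); by=np.array([np.sin(np.radians(2.06)),np.cos(np.radians(2.06))])
for z in (.05,.055,.06,.065,.07): p=onz("wrist",[[394,214.5]],z,W)[0]; print(z,p.round(4),"pointer bedy",p[:2]@by)
print("line bedy",np.array([.6913,-.00348])@by)
E
```

```text
t 16.65 pos [0.6273 0.0008 0.1314] rpy [ 3.1399e+00 -5.0000e-04  1.5361e+00] F [-0.4 -0.3  6.5] grip 18.0 45.0 q [-0.3   0.64  0.32  1.7  -0.26  0.84  0.1 ]
units [-0.001 -0.012 -0.001] turn None
0.05 [ 0.6864 -0.0103  0.05  ] pointer bedy 0.014362490212029993
0.055 [ 0.6852 -0.0084  0.055 ] pointer bedy 0.016193690854783345
0.06 [ 0.6839 -0.0066  0.06  ] pointer bedy 0.01802489149753669
0.065 [ 0.6827 -0.0047  0.065 ] pointer bedy 0.019856092140290042
0.07 [ 0.6814 -0.0028  0.07  ] pointer bedy 0.021687292783043394
line bedy 0.021371744390917657
```

The lateral force is about 0, the pin is pressed home with 6 N, and the pointer lines up with the red line. Handing in.

```bash
python3 -c "
from plant import r
print(r.finish_job())"
```

```text
the job is handed in; nothing more can be done
None
```

I handed the job in at 16.7 s with the drive pin fully home in the carriage socket and still gripped. The carriage is held in the notch with almost no sideways force (0.3 N), and the hand-in did not return a verdict.

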